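# Index the carving jig's arm one hole towards the chip bowl

## Task

Hook a closed fingertip through the upright pull ring of the carving jig and lift it gently to draw the spring pin, swing the ring end of the arm exactly one hole towards the side where the steel chip bowl stands, then let the ring down so the pin drops fully home in that hole, and take the finger out. Only hook and push the ring with the fingertips, never pinch it, and leave the bowl, the wooden block and everything else standing where they are.

Things in the scene. Friction and masses are not known exactly. Their poses are not given: they have to be found in the camera images.
- jig: Fixed carving jig: dark board 270 x 170 x 22 mm carrying an arc of steel plates (top at 30 mm) with five 14 mm index holes on a 170 mm radius about the pivot, 0.24 rad (41 mm) apart. Origin: on the table under the middle hole. +x runs to the pivot, 170 mm off, away from the robot (yaw within 0.2 rad); +y is left seen from the robot; z up.
- ring (a point): Centre of the upright steel pull ring, rigid on top of the spring pin: inner diameter 57 mm, bar 7 mm thick, plane square to the arm: one looks through it along the arm to the pivot. Centre 110 mm above the table with the pin home, 170 mm from the pivot. x axis: along the arm to the pivot, z up. Under it a 30 mm round pin housing (top at 64 mm) on the aluminium arm (top at 48 mm).
- ring_top (a point): Underside of the ring's top, where a fingertip lifts it: 28 mm above the ring's centre. A closed fingertip tilted about 45 degrees, pointing down and towards the pivot, fits through from the robot's side; its last 10 mm past the ring are enough (wider gripper parts must stay out); raised, it carries the ring and can then take the arm round along its arc.
- pin (a joint): Lift of the 10 mm round-ended spring pin, m: 0 fully home in a hole, about 0.010 with its tip on the plate between holes, 0.045 at its upper stop (do not pull against it). The spring pulls down with about 4 N at 0, 6 N at 0.045. It must rise above 0.010 to free the arm; 0.018 to 0.030 is comfortable.
- swing (a joint): Turn of the arm about the pivot, rad: 0 at the middle hole (always the start), positive when the ring end goes to the jig's +y side (left seen from the robot). Holes at -0.48, -0.24, 0, 0.24, 0.48; stops at +-0.55. Light friction (about 1 N at the ring); it stays where it is left. The pin finds a hole from about 4 mm to either side.
- bowl_in (a point): Centre of the inner floor of the loose round steel chip bowl, 160 mm across, 55 mm high. It stands on the left or right of the jig's ring end; which side varies, and this side is the way to swing (positive swing if the bowl is on the jig's +y side).
- block_mid (a point): Centre of the loose dark wooden block, 100 x 130 x 55 mm, on the other side of the jig. Leave alone.
- mallet_mid (a point): Middle of the head of a loose wooden mallet (head 60 mm round, 85 mm long), lying between the robot and the jig, to the left. Leave alone.
- chisel_grip (a point): Handle of a loose wooden-handled chisel lying between the robot and the jig. Leave alone.
- brush_grip (a point): Handle of a loose brush lying between the robot and the jig, to the right. Leave alone.
Not all that is in view belongs to the job. Of the things that look like the part that bears bowl_in, the middle-sized one is meant.

How it is judged:
On the way, in this order (a step that is already met when the one before it is completed fails the run):
1. the ring is lifted on the fingers, drawing the pin clear while the arm is still at its first hole (value of joint pin above 0.0115 m and contact force between the fingers and pin above 0.5 N and value of joint swing between -0.05 and 0.05 rad), for 0.05 s.
2. the arm comes to the next hole on the bowl's side and the pin is home in it (value of joint pin below 0.003 m and ((y of bowl_in in the frame of jig above 0 m and value of joint swing between 0.21 and 0.27 rad) or (not (y of bowl_in in the frame of jig above 0 m) and value of joint swing between -0.27 and -0.21 rad))), for 0.2 s.
At the end, for the whole second after the job is handed in: The pin is home (lift under 3 mm) in the hole next to the middle one on the bowl's side (arm at 0.24 rad towards the bowl, within 0.03 rad) and at rest, and bowl, block, mallet, chisel and brush are within 20 mm of where they stood (all of step 2 and velocity of joint swing between -0.02 and 0.02 rad/s and distance of each of bowl_in, block_mid, mallet_mid, chisel_grip, brush_grip from where it was at the start of the episode below 0.02 m); the robot touches nothing.
It fails at once if the ring is pinched or wrenched (more than 30 N between fingers and ring) (contact force between the fingers and pin above 30 N).
It fails at once if the arm is swung two holes, or a hole the wrong way (value of joint swing above 0.42 rad or value of joint swing below -0.42 rad or (y of bowl_in in the frame of jig above 0 m and value of joint swing below -0.15 rad) or (not (y of bowl_in in the frame of jig above 0 m) and value of joint swing above 0.15 rad)).
It fails at once if the bowl, block, mallet, chisel or brush is lifted or shoved away (distance of any of bowl_in, block_mid, mallet_mid, chisel_grip, brush_grip from where it was at the start of the episode above 0.03 m).
It also fails if it takes over 42 s, if anything falls off the work surface, if the arm or the gripper's body presses on something with over 40 N, if the wrist force passes 120 N, or if a joint passes its speed limit or range.

## Robot

A 6-joint arm with a two-finger parallel gripper is mounted at the origin on the work surface. World frame = base frame: x ahead of the robot, y to its left, z up, the work surface at z = 0. Lengths are in m, angles in rad, forces in N, time in s.
With the tool pointing down it reaches from about 0.375 to 0.75 m from the base axis. Payload 9 kg.
Tool frame: the origin (TCP) lies midway between the tips of the shut fingers; the grasp point (between the pads) lies 19 mm behind it; z points along the fingers, y is the line along which they close (so a half turn about z gives the same grasp; the last joint's range is limited). The gripper opens to 85 mm and grips with 20 to 120 N. Pads are 22 mm wide; open, the fingers measure 114 mm over their backs; the gripper's body (76 mm by 85 mm) begins 54 mm behind the grasp point. The pads swing forward as they close: fully open they stand 13 mm farther back than shut.
Start: joints at [-1.419, 0.104, 0.097, 1.564, 0, 1.353], TCP at [0.217, -0.559, 0.231] pointing down, gripper open.
Joint ranges: [-2.99, 2.99], [-0.84, 1.86], [-1.1, 1.16], [-1.84, 2.11], [-1.51, 1.56], [-3.14, 3.14]. Speed limits (rad/s): [2.22, 2.22, 2.57, 3.14, 3.14, 3.14].

## Interface

Orientations are given as a unit quaternion [x, y, z, w].
In Python, from cell import env, cams gives the robot as it stands.
- The arm moves only by the tool jog_arm, never from a script. Its argument "series" is a list that holds one entry, the list of rows, each a list of 5 numbers: the shift along the tool's x, y, z in cm, then the turn about the tool's z in degrees, then the gripper's target within -1 to 1 (shut at 1, half-way at 0, fully open at -1). A call has 1 to 8 rows; each row shifts and turns the commanded pose from where the row before left it, along the tool's axes as they then stand; what a row does not reach is not made up. A row lasts 1/12 s, in which the tool goes at most 41.7 mm and 7.16 degrees, less where a joint would pass 70% of its speed; a pose out of reach is approached as far as the arm can. A call is refused whole if a number of a shift passes 4.17 or a number of a turn 7.16, either way. A call with a gripper value outside its range is refused whole. The fingers move at their own pace and stop on an object; "squeeze" is the grip in N (left out, the last holds). Time passes only in rows, so rows that do not move let the fingers close. It gives the time, the measured TCP pose, the force, the opening and the grip force at its end, in the units of the state.
- env.get_obs(): the state, without advancing time (a new reading comes with each control period).
- cams.camera(name): name is "scene" or "top" or "wrist"; returns the picture (480x640x3 uint8, red, green, blue); there is no depth.
- cams.calibration(name): a dict with "camera_matrix" (3x3 intrinsics, pixels), "k1" (the pictures are not rectified: a ray, as slopes to the right and down, at radius r is drawn at 1 + k1 r^2 times it, then the intrinsics apply), "R" (3x3) and "t" (3): a world point X has camera coordinates R X + t. Camera axes: x right, y down, z forward; pixel columns grow to the right and rows downward; lengths in m; the calibration is good to about 2 mm. A picture is of the moment at which its call begins: read the wrist's pose just before it. calibration takes no time and is no camera call; for the wrist camera it gives the pose at the moment of the call.
- env.close_job(): hands the job in; it is judged then, once.
The state is a dict: "time": time; "joint_positions": joint angles; "joint_velocities": joint speeds; "joint_torque": joint torques, N m; "eef_pos": TCP position; "ee_rot": TCP orientation; "contact_force": force on the tool from outside, world axes, zero at the start; "torque": the same for the moment, N m; "opening": finger opening in m; "grip_force": force on a finger pad.
Only numpy, scipy, OpenCV 4.12 (cv2) and the standard library are available. Lean on these libraries where they do the work, as an engineer would, in place of code of your own. Each camera call takes 0.05 s, during which the arm holds its last target. There are 200 camera calls.

## Working session

There is one attempt and no reset: what is moved stays moved. The work goes in short steps, Python scripts to look and compute and a tool call to move; the robot and the scene stay as the last step left them, time stands still between calls to the robot, and variables do not carry over. Pictures are saved under pics/ and viewed, at most 10 in all, crops included, and the job is handed in when it is done.

Besides the shell and the picture viewer there is one more tool, called as name(argument=value, ...), one argument or row to a line, values as JSON. jog_arm: Moves the arm, as the interface text tells. Its arguments: {"type":"object","properties":{"series":{"type":"array","items":{"type":"array","items":{"type":"array","items":{"type":"number"}}}},"squeeze":{"type":"number"}},"required":["series"]}

```bash
ls; mkdir -p pics; python3 - <<'E'
from cell import env,cams
import cv2,numpy as np
for n in("scene","top"):
    cv2.imwrite(f"pics/{n}0.png",cams.camera(n)[:,:,::-1])
    c=cams.calibration(n);print(n,c["camera_matrix"].tolist(),c["k1"],np.round(-c["R"].T@c["t"],3),np.round(c["R"],3).tolist())
o=env.get_obs();print(o)
E
```

```text
pics
scene [[611.0050556903792, 0.0, 318.3427266201019], [0.0, 611.0050556903792, 236.7489835170423], [0.0, 0.0, 1.0]] -0.10236597573245919 [ 1.401 -0.238  1.16 ] [[0.386, 0.922, 0.005], [0.682, -0.282, -0.675], [-0.621, 0.264, -0.738]]
top [[516.4932435570805, 0.0, 323.72739911996746], [0.0, 516.4932435570805, 236.7189731471472], [0.0, 0.0, 1.0]] -0.010771352765926896 [0.421 0.128 1.251] [[-0.008, -1.0, -0.014], [-0.996, 0.01, -0.091], [0.091, 0.013, -0.996]]
{'time': 0.1, 'joint_positions': array([-1.41869291e+00,  1.04630218e-01,  9.66068333e-02,  1.56393520e+00,
       -1.36915543e-05,  1.35311267e+00]), 'joint_velocities': array([ 8.30959497e-04, -1.28136529e-03,  9.65154104e-04, -1.68156335e-03,
       -8.36025715e-04, -2.92263411e-05]), 'joint_torque': array([ 7.82595074e-03, -5.58206105e+01,  5.04722464e+01,  1.31706451e-02,
       -2.87648199e-04,  9.58686655e-06]), 'eef_pos': array([ 0.21681914, -0.5591431 ,  0.2306385 ]), 'ee_rot': array([ 9.82955662e-01,  1.83841859e-01,  1.22097980e-05, -5.81041605e-04]), 'contact_force': array([ 0.08137665, -0.61916673,  0.27627866]), 'torque': array([ 0.00342025, -0.00323715, -0.03410682]), 'grip_force': 0.0, 'opening': 0.08513191941034522}
```

View pics/scene0.png

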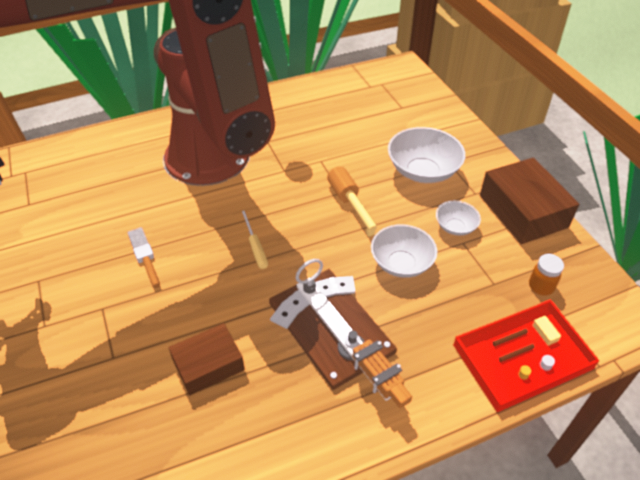

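View pics/top0.png

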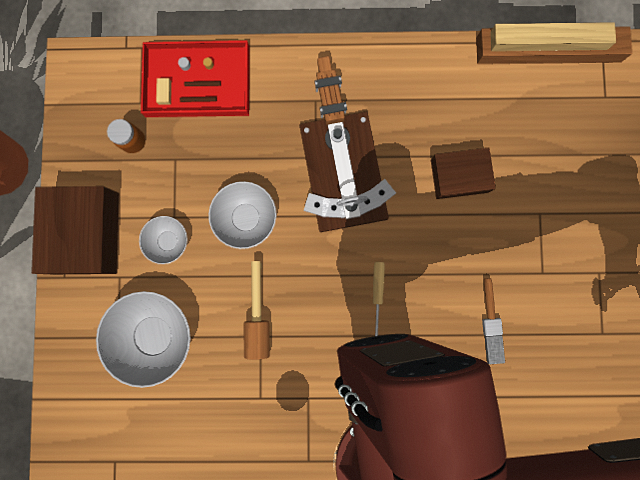

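The scene view shows the pull ring at about (310,272) and the jig's pivot at about (350,345). In the top view the ring is at about (349,203) and the pivot at (337,132).

Bowl candidates in the top view are large (143,339), middle (242,214) and small (163,240). The middle one is meant: it stands left of the jig, so the swing is positive. The jig's block is the one at (463,172); the block at (75,230) is a distractor.

Next is one close crop for measuring.

```bash
python3 - <<'E'
import cv2,numpy as np
a=cv2.imread("pics/scene0.png")[245:365,260:420];b=cv2.imread("pics/top0.png")[110:230,290:410]
a=cv2.resize(a,None,fx=2.75,fy=2.75*1,interpolation=cv2.INTER_CUBIC);b=cv2.resize(b,(330,330),interpolation=cv2.INTER_CUBIC)
cv2.imwrite("pics/crop.png",np.hstack([a,b]))
E
```

```text
(no output)
```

View pics/crop.png

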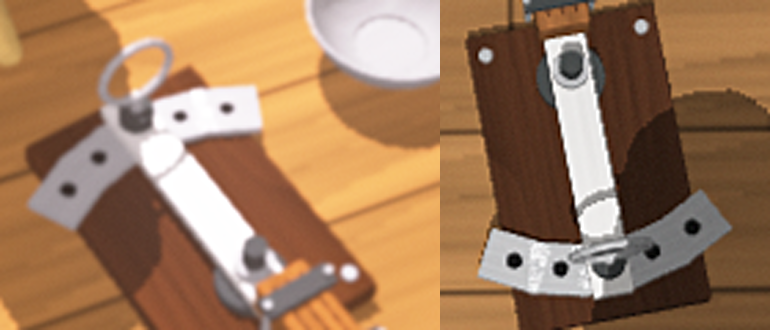

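```bash
cat >h.py <<'E'
from cell import env,cams
import cv2,numpy as np
def ray(n,p,c=None):
    c=c or cams.calibration(n);K=c["camera_matrix"]
    q=cv2.undistortPoints(np.array([[p]],float),K,np.array([c["k1"],0,0,0,0]))[0,0]
    d=c["R"].T@np.array([q[0],q[1],1]);return -c["R"].T@c["t"],d/np.linalg.norm(d)
def tri(rs):
    A=sum(np.eye(3)-np.outer(d,d) for o,d in rs);b=sum((np.eye(3)-np.outer(d,d))@o for o,d in rs)
    return np.linalg.solve(A,b)
def atz(r,z): return r[0]+r[1]*(z-r[0][2])/r[1][2]
def proj(n,X,c=None):
    c=c or cams.calibration(n)
    return cv2.projectPoints(np.array([X],float),cv2.Rodrigues(c["R"])[0],c["t"],c["camera_matrix"],np.array([c["k1"],0,0,0,0]))[0][0,0]
E
python3 - <<'E'
from h import *
P={"h2":((342.5,284.3),(316.9,204.9)),"h1":((325.5,287.2),(333.6,207.8)),"h-1":((296,302.1),(367.1,201.3)),"h-2":((284.7,313.7),(381.6,192.5)),"ring":((309.5,270.8),(352.9,200.9)),"pivot":((352.7,335.9),(337.3,133.6))}
for k,(s,t) in P.items():
    print(k,np.round(tri([ray("scene",s),ray("top",t)]),4),np.round(atz(ray("scene",s),.03),4),np.round(atz(ray("top",t),.03),4))
# fit jig from holes
H=[];L=[]
from scipy.optimize import least_squares
obs={.48:"h2",.24:"h1",-.24:"h-1",-.48:"h-2"}
def jp(p,s,z):
    x,y,w=p;a=w+s  # yaw w : x to pivot
    piv=np.array([x+.17*np.cos(w),y+.17*np.sin(w)])
    # swing positive -> ring towards +y: direction from pivot = -(cos(w-s),sin(w-s))
    return np.r_[piv-.17*np.array([np.cos(w-s),np.sin(w-s)]),z]
def res(p):
    r=[]
    for s,k in obs.items():
        X=jp(p,s,.03)
        for i,n in enumerate(("scene","top")): r+=list(proj(n,X)-P[k][i])
    X=jp(p,0,.11)
    for i,n in enumerate(("scene","top")): r+=list(proj(n,X)-P["ring"][i])
    return np.array(r)
f=least_squares(res,[.5,.07,.15]);print(f.x,np.round(f.fun,1));p=f.x
print("ring",jp(p,0,.11),"target",jp(p,.24,.11))
b=atz(ray("top",(242,214)),.05);print("bowl",b)
E
```

```text
h2 [0.6092 0.1607 0.0286] [0.6103 0.1603 0.03  ] [0.609  0.1606 0.03  ]
h1 [0.6018 0.1207 0.0284] [0.6029 0.1201 0.03  ] [0.6016 0.1208 0.03  ]
h-1 [0.6165 0.0408 0.0298] [0.6167 0.0409 0.03  ] [0.6164 0.0407 0.03  ]
h-2 [0.6372 0.0057 0.0302] [0.6371 0.0056 0.03  ] [0.6373 0.0057 0.03  ]
ring [0.6048 0.0788 0.1118] [0.5429 0.1043 0.03  ] [0.6177 0.0745 0.03  ]
pivot [0.7714 0.1104 0.0677] [0.7496 0.1222 0.03  ] [0.7826 0.11   0.03  ]
[0.60447324 0.0795752  0.17753249] [-0.2 -0.2  0.1 -0.2 -0.1 -0.3  0.2 -0.2 -0.1 -0.1  0.  -0.   0.1  0.
  0.   0.  -0.1  0.3 -0.7  0.2]
ring [0.60447324 0.0795752  0.11      ] target [0.60213283 0.12021001 0.11      ]
bowl [0.58619886 0.33634427 0.05      ]
```

The measured points match the text: hole heights come to 28–30 mm against 30, and the ring height to 112 mm against 110. The jig origin is (0.604, 0.080) with yaw 0.178, and the bowl is on +y, so the swing is positive.

Moves can only shift and turn about the tool's z. To tilt the finger I will push past the arm's reach and see how the robot resolves it. First I'll go over to the jig's azimuth with the fingers shut.

jog_arm(
  series=[
    [[2.68,-2.26,-0.2,0,1],[2.68,-2.26,-0.2,0,1],[2.68,-2.26,-0.2,0,1],[2.68,-2.26,-0.2,0,1],[2.68,-2.26,-0.2,0,1],[2.68,-2.26,-0.2,0,1],[2.68,-2.26,-0.2,0,1],[2.68,-2.26,-0.2,0,1]],
  ],
)

```text
time: 0.77
eef_pos: [0.3518, -0.3117, 0.2471]
ee_rot: [0.983, 0.184, -0.0, -0.0]
contact_force: [-0.1, -0.1, -0.1]
opening: -0.0001
grip_force: 0.0
```

jog_arm(
  series=[
    [[2.68,-2.26,-0.2,0,1],[2.68,-2.26,-0.2,0,1],[2.68,-2.26,-0.2,0,1],[2.68,-2.26,-0.2,0,1],[2.68,-2.26,-0.2,0,1],[2.68,-2.26,-0.2,0,1],[2.68,-2.26,-0.2,0,1],[2.68,-2.26,-0.2,0,1]],
  ],
)

```text
time: 1.43
eef_pos: [0.4864, -0.0655, 0.2632]
ee_rot: [0.983, 0.184, -0.0, 0.0]
contact_force: [1.3, -1.8, 0.8]
opening: -0.0
grip_force: 0.0
```

jog_arm(
  series=[
    [[2.68,-2.26,-0.2,0,1],[2.68,-2.26,-0.2,0,1],[2.68,-2.26,-0.2,0,1],[2.68,-2.26,-0.2,0,1],[2.68,-2.26,-0.2,0,1],[2.68,-2.26,-0.2,0,1],[2.68,-2.26,-0.2,0,1],[2.68,-2.26,-0.2,0,1]],
  ],
)

```text
time: 2.1
eef_pos: [0.6209, 0.1806, 0.2788]
ee_rot: [0.983, 0.184, -0.0, 0.0]
contact_force: [1.1, -0.7, 1.3]
opening: 0.0004
grip_force: 0.0
```

Exact tracking so far. Next I'll push outward past the reach to see whether it tilts.

jog_arm(
  series=[
    [[3.5,0.5,0,0,1],[3.5,0.5,0,0,1],[3.5,0.5,0,0,1],[3.5,0.5,0,0,1],[3.5,0.5,0,0,1],[3.5,0.5,0,0,1],[3.5,0.5,0,0,1],[3.5,0.5,0,0,1]],
  ],
)

```text
time: 2.77
eef_pos: [0.7995, 0.2171, 0.2468]
ee_rot: [0.982, 0.184, 0.037, -0.001]
contact_force: [0.4, -0.2, 0.6]
opening: 0.0001
grip_force: 0.0
```

```bash
python3 -c "
from h import *
from scipy.spatial.transform import Rotation as R
o=env.get_obs();print(o['time'],o['joint_positions'].round(3),o['eef_pos'].round(3));print(R.from_quat(o['ee_rot']).as_matrix().round(3))"
```

```text
2.7667 [0.105 0.9   1.153 1.751 0.008 2.877] [0.799 0.217 0.247]
[[ 0.93   0.361  0.071]
 [ 0.361 -0.933  0.016]
 [ 0.072  0.011 -0.997]]
```

It does tilt outwards, 4° so far. Keep pushing.

jog_arm(
  series=[
    [[3.7,1.0,-0.5,0,1],[3.7,1.0,-0.5,0,1],[3.7,1.0,-0.5,0,1],[3.7,1.0,-0.5,0,1],[3.7,1.0,-0.5,0,1],[3.7,1.0,-0.5,0,1],[3.7,1.0,-0.5,0,1],[3.7,1.0,-0.5,0,1]],
  ],
)

```text
time: 3.43
eef_pos: [0.9147, 0.2038, 0.2551]
ee_rot: [0.971, 0.181, 0.156, -0.001]
contact_force: [-0.2, 0.3, -0.3]
opening: -0.0001
grip_force: 0.0
```

```bash
cat > s.py <<'E'
from h import *
from scipy.spatial.transform import Rotation as R
o=env.get_obs();print(o['time'],o['joint_positions'].round(3),o['eef_pos'].round(4),o['contact_force'].round(1));M=R.from_quat(o['ee_rot']).as_matrix();print(M.round(3))
E
python3 s.py
```

```text
3.4333 [0.068 0.916 1.154 1.499 0.038 2.846] [0.9147 0.2038 0.2551] [-0.2  0.3 -0.3]
[[ 0.886  0.353  0.302]
 [ 0.352 -0.934  0.059]
 [ 0.303  0.054 -0.952]]
```

jog_arm(
  series=[
    [[3.6,1.3,0.8,0,1],[3.6,1.3,0.8,0,1],[3.6,1.3,0.8,0,1],[3.5,1.3,1.0,0,1],[3.5,1.3,1.0,0,1],[3.5,1.3,1.2,0,1],[3.4,1.3,1.2,0,1],[3.4,1.3,1.2,0,1]],
  ],
)

```text
time: 4.1
eef_pos: [1.0448, 0.1767, 0.2254]
ee_rot: [0.947, 0.176, 0.269, 0.004]
contact_force: [-0.5, 0.1, 0.8]
opening: -0.0
grip_force: 0.0
```

```bash
python3 s.py
```

```text
4.1 [0.023 1.005 1.154 1.181 0.076 2.819] [1.0448 0.1767 0.2254] [-0.5  0.1  0.8]
[[ 0.794  0.331  0.51 ]
 [ 0.335 -0.938  0.087]
 [ 0.508  0.102 -0.856]]
```

jog_arm(
  series=[
    [[3.6,1.3,1.1,0,1],[3.6,1.3,1.1,0,1],[3.6,1.3,1.1,0,1],[3.6,1.3,1.2,0,1],[3.5,1.3,1.4,0,1],[3.5,1.3,1.5,0,1],[3.4,1.3,1.6,0,1],[3.4,1.3,1.6,0,1]],
  ],
)

```text
time: 4.77
eef_pos: [1.1461, 0.1534, 0.2529]
ee_rot: [0.909, 0.167, 0.383, 0.013]
contact_force: [-0.2, 0.9, -0.5]
opening: 0.0004
grip_force: 0.0
```

```bash
python3 s.py
```

```text
4.7667 [-0.008  1.05   1.154  0.894  0.11   2.816] [1.1461 0.1534 0.2529] [-0.2  0.9 -0.5]
[[ 0.652  0.293  0.7  ]
 [ 0.312 -0.944  0.104]
 [ 0.691  0.151 -0.707]]
```

Tilt is 45° with azimuth 0.147, which is what the hook needs. I'll level the closing line by turning 12.3°, then retract over the ring at constant height.

jog_arm(
  series=[
    [[0,0,0,6.15,1],[0,0,0,6.15,1],[-1.5,0,-1.5,0,1],[-2.6,0,-2.6,0,1],[-2.6,0,-2.6,0,1],[-2.6,0,-2.6,0,1],[-2.6,0,-2.6,0,1],[-2.6,0,-2.6,0,1]],
  ],
)

```text
time: 5.43
eef_pos: [0.9956, 0.1303, 0.2562]
ee_rot: [0.921, 0.068, 0.382, -0.028]
contact_force: [0.6, -0.1, 1.2]
opening: -0.0002
grip_force: 0.0
```

```bash
python3 s.py
```

```text
5.4333 [-0.04   0.398  0.248  0.644  0.132  3.008] [0.9956 0.1303 0.2562] [ 0.6 -0.1  1.2]
[[ 0.699  0.147  0.7  ]
 [ 0.104 -0.989  0.104]
 [ 0.707 -0.    -0.707]]
```

jog_arm(
  series=[
    [[-2.65,-0.06,-2.65,0,1],[-2.65,-0.06,-2.65,0,1],[-2.65,-0.06,-2.65,0,1],[-2.65,-0.06,-2.65,0,1],[-2.65,-0.06,-2.65,0,1],[-2.65,-0.06,-2.65,0,1],[-2.65,-0.06,-2.65,0,1],[-2.65,-0.06,-2.65,0,1]],
  ],
)

```text
time: 6.1
eef_pos: [0.6987, 0.0911, 0.256]
ee_rot: [0.921, 0.068, 0.382, -0.028]
contact_force: [0.1, -0.2, 0.8]
opening: -0.0002
grip_force: 0.0
```

jog_arm(
  series=[
    [[-2.65,-0.06,-2.65,0,1],[-2.65,-0.06,-2.65,0,1],[-2.65,-0.06,-2.65,0,1],[-2.65,-0.06,-2.65,0,1],[0,0,0,0,1]],
  ],
)

```text
time: 6.52
eef_pos: [0.6065, 0.0745, 0.2631]
ee_rot: [0.93, 0.07, 0.36, -0.03]
contact_force: [0.6, 0.4, 1.5]
opening: 0.0002
grip_force: 0.0
```

```bash
cat >> s.py <<'E'
C=np.array([.6045,.0796,.113]);Z=M[:,2]
for s in(-.06,.012):
    T=C+s*Z;print(s,T.round(4),"shift cm",(M.T@(T-o['eef_pos'])*100).round(2))
E
python3 s.py
```

```text
6.5167 [-0.22  -0.841 -0.792  0.917  0.252  2.863] [0.6065 0.0745 0.2631] [0.6 0.4 1.5]
[[ 0.731  0.152  0.665]
 [ 0.109 -0.988  0.107]
 [ 0.673 -0.006 -0.739]]
-0.06 [0.5646 0.0732 0.1574] shift cm [-10.2   -0.45   5.02]
0.012 [0.6125 0.0809 0.1041] shift cm [-10.2   -0.45  12.22]
```

```bash
cat > k.py <<'E'
from h import *
from scipy.optimize import least_squares
D=[([-1.419,.1046,.0966],[.2168,-.5591,.2306],[0,0,-1]),
([.105,.9,1.153],[.799,.217,.247],[.071,.016,-.997]),([.068,.916,1.154],[.9147,.2038,.2551],[.302,.059,-.952]),
([.023,1.005,1.154],[1.0448,.1767,.2254],[.51,.087,-.856]),([-.008,1.05,1.154],[1.1461,.1534,.2529],[.7,.104,-.707]),
([-.04,.398,.248],[.9956,.1303,.2562],[.7,.104,-.707]),([-.22,-.841,-.792],[.6065,.0745,.2631],[.665,.107,-.739])]
A=[];b=[]
for j,t,z in D:
    c,s=np.cos(j[0]),np.sin(j[0]);q=j[1]-j[2]
    A.append([1,0,np.sin(j[1]),np.cos(q),np.sin(q),c*z[0]+s*z[1]]);b.append(c*t[0]+s*t[1])
    A.append([0,1,np.cos(j[1]),-np.sin(q),np.cos(q),z[2]]);b.append(t[2])
w,r,_,_=np.linalg.lstsq(np.array(A),np.array(b),rcond=None);print(w.round(4),(np.array(A)@w-b).round(4))
def ik(t,z,lat=.13):
    rr=np.hypot(t[0],t[1]);
    best=None
    def f(j):
        c,s=np.cos(j[0]),np.sin(j[0]);q=j[1]-j[2]
        m=np.array([[1,0,np.sin(j[1]),np.cos(q),np.sin(q),c*z[0]+s*z[1]],[0,1,np.cos(j[1]),-np.sin(q),np.cos(q),z[2]]])@w
        return [m[0]-(c*t[0]+s*t[1]),m[1]-t[2],j[0]+.1]
    return least_squares(f,[-.1,-.6,-.9]).x[1:]
if __name__=="__main__":
    for ti in(42,35,45):
        a=np.radians(ti);z=np.array([np.sin(a)*.99,np.sin(a)*.15,-np.cos(a)])
        for t in([.605,.075,.26],[.59,.076,.22],[.58,.076,.18],[.58,.076,.14],[.565,.073,.157],[.6125,.081,.104],[.61,.12,.13]):
            print(ti,t,ik(t,z).round(3))
E
python3 k.py
```

```text
[-0.0027  0.2986  0.336   0.5536  0.0438  0.4431] [ 0.0008 -0.0016  0.0001 -0.0003  0.0002 -0.0006  0.     -0.0005 -0.0003
  0.0006 -0.0001 -0.0006 -0.0008  0.0029]
42 [0.605, 0.075, 0.26] [-0.807 -0.781]
42 [0.59, 0.076, 0.22] [-0.883 -0.894]
42 [0.58, 0.076, 0.18] [-0.936 -0.994]
42 [0.58, 0.076, 0.14] [-0.933 -1.065]
42 [0.565, 0.073, 0.157] [-1.014 -1.075]
42 [0.6125, 0.081, 0.104] [-0.743 -1.026]
42 [0.61, 0.12, 0.13] [-0.797 -1.01 ]
35 [0.605, 0.075, 0.26] [-0.644 -0.623]
35 [0.59, 0.076, 0.22] [-0.71  -0.735]
35 [0.58, 0.076, 0.18] [-0.752 -0.833]
35 [0.58, 0.076, 0.14] [-0.746 -0.901]
35 [0.565, 0.073, 0.157] [-0.814 -0.91 ]
35 [0.6125, 0.081, 0.104] [-0.589 -0.869]
35 [0.61, 0.12, 0.13] [-0.633 -0.851]
45 [0.605, 0.075, 0.26] [-0.879 -0.849]
45 [0.59, 0.076, 0.22] [-0.961 -0.964]
45 [0.58, 0.076, 0.18] [-1.022 -1.066]
45 [0.58, 0.076, 0.14] [-1.022 -1.138]
45 [0.565, 0.073, 0.157] [-1.112 -1.15 ]
45 [0.6125, 0.081, 0.104] [-0.811 -1.094]
45 [0.61, 0.12, 0.13] [-0.87  -1.079]
```

The IK model fits to about 3 mm. It shows j2 limits me to about 38° of tilt here, which is still fine for the hook. Next, move down and back in front of the ring.

jog_arm(
  series=[
    [[-1.93,-0.13,1.08,0,1],[-1.93,-0.13,1.08,0,1],[-1.93,-0.13,1.08,0,1],[-1.2,0,0,0,1],[-1.0,0,0,0,1],[0,0,0,0,1]],
  ],
)

```text
time: 7.02
eef_pos: [0.6014, 0.0753, 0.1865]
ee_rot: [0.935, 0.072, 0.346, -0.032]
contact_force: [0.4, 0.4, 0.2]
opening: 0.0
grip_force: 0.0
```

```bash
sed -i 's/\.113\]/.110]/;s/(-.06,/(-.04,/' s.py; python3 s.py
```

```text
7.0167 [-0.219 -0.841 -0.916  0.823  0.249  2.857] [0.6014 0.0753 0.1865] [0.4 0.4 0.2]
[[ 0.75   0.156  0.643]
 [ 0.112 -0.988  0.109]
 [ 0.652 -0.01  -0.758]]
-0.04 [0.5788 0.0752 0.1403] shift cm [-4.71 -0.3   2.05]
0.012 [0.6122 0.0809 0.1009] shift cm [-4.71 -0.3   7.25]
```

jog_arm(
  series=[
    [[-1.3,-0.1,-1.1,0,1],[-1.3,-0.1,-1.1,0,1],[-1.3,-0.1,-1.1,0,1],[0,0,0,0,1]],
  ],
)

```text
time: 7.35
eef_pos: [0.5893, 0.0715, 0.1896]
ee_rot: [0.94, 0.074, 0.33, -0.033]
contact_force: [0.5, -0.7, 0.3]
opening: -0.0001
grip_force: 0.0
```

```bash
python3 s.py
```

```text
7.35 [-0.233 -0.841 -0.893  0.885  0.253  2.836] [0.5893 0.0715 0.1896] [ 0.5 -0.7  0.3]
[[ 0.771  0.161  0.616]
 [ 0.116 -0.987  0.112]
 [ 0.626 -0.014 -0.78 ]]
-0.04 [0.5799 0.0751 0.1412] shift cm [-3.72 -0.44  3.23]
0.012 [0.6119 0.0809 0.1006] shift cm [-3.72 -0.44  8.43]
```

jog_arm(
  series=[
    [[-1.3,-0.2,-1.1,0,1],[-1.3,-0.2,-1.1,0,1],[-1.3,-0.2,-1.1,0,1],[0,0,0,0,1]],
  ],
)

```text
time: 7.68
eef_pos: [0.5753, 0.0707, 0.1919]
ee_rot: [0.946, 0.076, 0.312, -0.036]
contact_force: [0.1, -0.3, 0.8]
opening: -0.0002
grip_force: 0.0
```

```bash
python3 s.py
```

```text
7.6833 [-0.241 -0.841 -0.87   0.949  0.255  2.819] [0.5753 0.0707 0.1919] [ 0.1 -0.3  0.8]
[[ 0.794  0.166  0.585]
 [ 0.121 -0.986  0.115]
 [ 0.596 -0.021 -0.803]]
-0.04 [0.5811 0.075  0.1421] shift cm [-2.45 -0.22  4.39]
0.012 [0.6115 0.081  0.1004] shift cm [-2.45 -0.22  9.59]
```

jog_arm(
  series=[
    [[-0.82,-0.07,1.46,0,1],[-0.82,-0.07,1.46,0,1],[-0.82,-0.07,1.46,0,1],[0,0,0,0,1]],
  ],
)

```text
time: 8.02
eef_pos: [0.5795, 0.0755, 0.1368]
ee_rot: [0.947, 0.075, 0.31, -0.037]
contact_force: [-1.0, -0.2, -1.4]
opening: 0.0002
grip_force: 0.0
```

```bash
python3 s.py; python3 - <<'E'
from h import *
w=cams.camera("wrist");s=cams.camera("scene")[225:345,240:400]
cv2.imwrite("pics/pre.png",np.hstack([cv2.resize(w,(400,300)),cv2.resize(s,(400,300),interpolation=cv2.INTER_CUBIC)])[:,:,::-1])
E
```

```text
8.0167 [-0.226 -0.812 -0.952  0.84   0.246  2.832] [0.5795 0.0755 0.1368] [-1.  -0.2 -1.4]
[[ 0.797  0.165  0.581]
 [ 0.12  -0.986  0.116]
 [ 0.592 -0.023 -0.806]]
-0.04 [0.5813 0.0749 0.1422] shift cm [ 0.46  0.07 -0.34]
0.012 [0.6115 0.081  0.1003] shift cm [0.46 0.07 4.86]
```

View pics/pre.png

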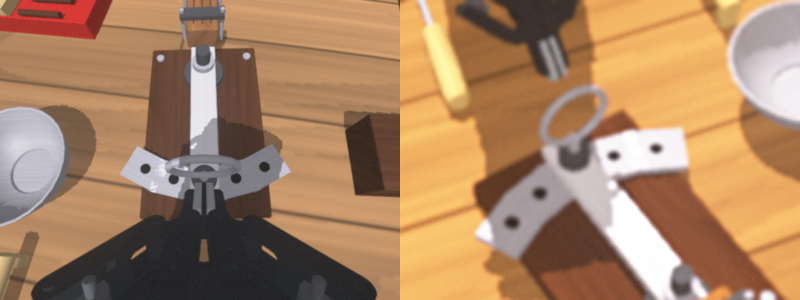

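The left half (wrist view) shows the shut tip at (203,180), centred in front of the ring at (203,163). The right half shows it on the robot's side of the ring, clear of it. Now I'll insert.

jog_arm(
  series=[
    [[0.35,0.05,0,0,1],[0,0,1.2,0,1],[0,0,1.2,0,1],[0,0,1.2,0,1],[0,0,1.2,0,1],[0,0,0,0,1]],
  ],
)

```text
time: 8.62
eef_pos: [0.6125, 0.0805, 0.1041]
ee_rot: [0.947, 0.075, 0.312, -0.036]
contact_force: [-0.3, -0.6, -1.1]
opening: -0.0002
grip_force: 0.0
```

```bash
python3 s.py; python3 - <<'E'
from h import *
w=cams.camera("wrist")[180:380,240:440];s=cams.camera("scene")[235:325,260:350]
cv2.imwrite("pics/ins.png",np.hstack([cv2.resize(w,(400,400),interpolation=cv2.INTER_CUBIC),cv2.resize(s,(400,400),interpolation=cv2.INTER_CUBIC)])[:,:,::-1])
E
```

```text
8.6167 [-0.197 -0.646 -0.917  0.699  0.23   2.857] [0.6125 0.0805 0.1041] [-0.3 -0.6 -1.1]
[[ 0.794  0.165  0.584]
 [ 0.12  -0.986  0.116]
 [ 0.595 -0.022 -0.803]]
-0.04 [0.5811 0.075  0.1421] shift cm [-0.3  -0.06 -4.95]
0.012 [0.6115 0.081  0.1004] shift cm [-0.3  -0.06  0.25]
```

View pics/ins.png

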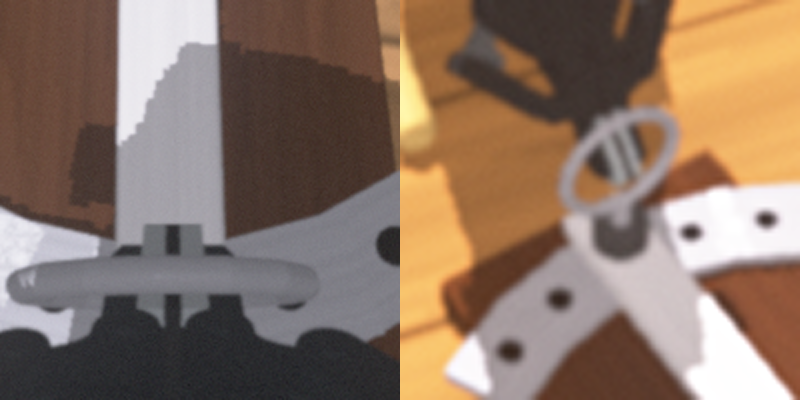

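The tip shows through the ring, beyond the bar at (173,235) on the left and inside the ring at (620,150) on the right. Now a gentle lift.

jog_arm(
  series=[
    [[0.18,0,-0.24,0,1],[0.18,0,-0.24,0,1],[0.18,0,-0.24,0,1],[0.18,0,-0.24,0,1],[0.18,0,-0.24,0,1],[0,0,0,0,1]],
  ],
)

```text
time: 9.22
eef_pos: [0.6121, 0.0801, 0.1202]
ee_rot: [0.946, 0.075, 0.312, -0.036]
contact_force: [-4.8, -1.3, -5.5]
opening: -0.0004
grip_force: 3.4
```

Contact. Lift on another 15 mm and check the ring height.

jog_arm(
  series=[
    [[0.18,0,-0.24,0,1],[0.18,0,-0.24,0,1],[0.18,0,-0.24,0,1],[0.18,0,-0.24,0,1],[0.18,0,-0.24,0,1],[0,0,0,0,1]],
  ],
)

```text
time: 9.72
eef_pos: [0.6122, 0.0798, 0.135]
ee_rot: [0.946, 0.075, 0.312, -0.036]
contact_force: [-6.0, -0.7, -5.4]
opening: 0.0002
grip_force: 4.4
```

```bash
python3 s.py; python3 - <<'E'
from h import *
s=cams.camera("scene");t=cams.camera("top")
for c in(.11,.125,.13,.135,.14): print(c,"top of ring px scene",proj("scene",[.6045,.0796,c+.032]).round(1),"bottom",proj("scene",[.6045,.0796,c-.032]).round(1))
cv2.imwrite("pics/lift.png",cv2.resize(s[235:325,260:350],(540,540),interpolation=cv2.INTER_CUBIC)[:,:,::-1])
E
```

```text
9.7167 [-0.198 -0.669 -0.875  0.764  0.23   2.856] [0.6122 0.0798 0.135 ] [-6.  -0.7 -5.4]
[[ 0.794  0.165  0.585]
 [ 0.12  -0.986  0.115]
 [ 0.596 -0.021 -0.803]]
-0.04 [0.5811 0.075  0.1421] shift cm [-2.11 -0.06 -2.44]
0.012 [0.6115 0.081  0.1004] shift cm [-2.11 -0.06  2.76]
0.11 top of ring px scene [309.4 261.8] bottom [309.5 280.1]
0.125 top of ring px scene [309.3 257.3] bottom [309.5 275.9]
0.13 top of ring px scene [309.3 255.8] bottom [309.5 274.5]
0.135 top of ring px scene [309.3 254.3] bottom [309.5 273.1]
0.14 top of ring px scene [309.3 252.8] bottom [309.5 271.7]
```

View pics/lift.png

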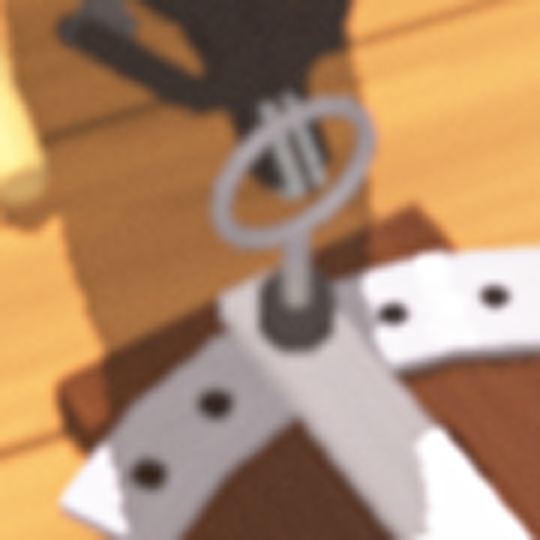

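The ring centre is at crop (294,172), i.e. scene (309,263.7), which is 7 px up from the start. That is a pin lift of about 23 mm, with the arm still at hole 0. Now I'll swing left along the arc.

jog_arm(
  series=[
    [[0.01,-0.51,0.02,0,1],[0.01,-0.51,0.02,0,1],[0.01,-0.51,0.02,0,1],[0.01,-0.51,0.02,0,1],[0.06,-0.5,0.06,0,1],[0.06,-0.5,0.06,0,1],[0.06,-0.5,0.06,0,1],[0.06,-0.5,0.06,0,1]],
  ],
)

```text
time: 10.48
eef_pos: [0.6083, 0.1208, 0.133]
ee_rot: [0.947, 0.075, 0.31, -0.036]
contact_force: [-12.5, -1.2, -6.4]
opening: 0.0001
grip_force: 6.3
```

jog_arm(
  series=[
    [[0,0,0,0,1],[0,0,0,0,1]],
  ],
)

```text
time: 10.65
eef_pos: [0.6083, 0.1213, 0.1329]
ee_rot: [0.947, 0.076, 0.31, -0.037]
contact_force: [-11.5, 0.7, -5.6]
opening: -0.0003
grip_force: 6.3
```

```bash
python3 s.py; python3 - <<'E'
from h import *
s=cams.camera("scene");t=cams.camera("top")
for sw in(.16,.20,.24,.28):
    a=.1775-sw;p=np.array([.7718,.1096])-.17*np.array([np.cos(a),np.sin(a)])
    print(sw,"ringctr",proj("scene",[*p,.133]).round(1),"housing",proj("scene",[*p,.064]).round(1),proj("top",[*p,.133]).round(1))
cv2.imwrite("pics/sw.png",np.hstack([cv2.resize(s[245:315,290:350],(480,560),interpolation=cv2.INTER_CUBIC),cv2.resize(t[180:220,310:370][:, :],(320,213)) .repeat(1,0) if 0 else cv2.copyMakeBorder(cv2.resize(t[180:220,315:355],(320,320),interpolation=cv2.INTER_CUBIC),0,240,0,0,cv2.BORDER_CONSTANT)])[:,:,::-1])
E
```

```text
10.65 [-0.103 -0.66  -0.874  0.744  0.177  2.935] [0.6083 0.1213 0.1329] [-11.5   0.7  -5.6]
[[ 0.796  0.166  0.582]
 [ 0.121 -0.986  0.117]
 [ 0.593 -0.023 -0.805]]
-0.04 [0.5812 0.0749 0.1422] shift cm [-2.16  4.1  -2.86]
0.012 [0.6115 0.081  0.1003] shift cm [-2.16  4.1   2.34]
0.16 ringctr [320.3 260. ] housing [320.1 279.5] [340.3 200.7]
0.2 ringctr [323.2 259.1] housing [322.8 278.6] [337.2 200.8]
0.24 ringctr [326.  258.3] housing [325.6 277.8] [334.1 200.7]
0.28 ringctr [329.  257.6] housing [328.4 277.1] [331.  200.4]
```

View pics/sw.png

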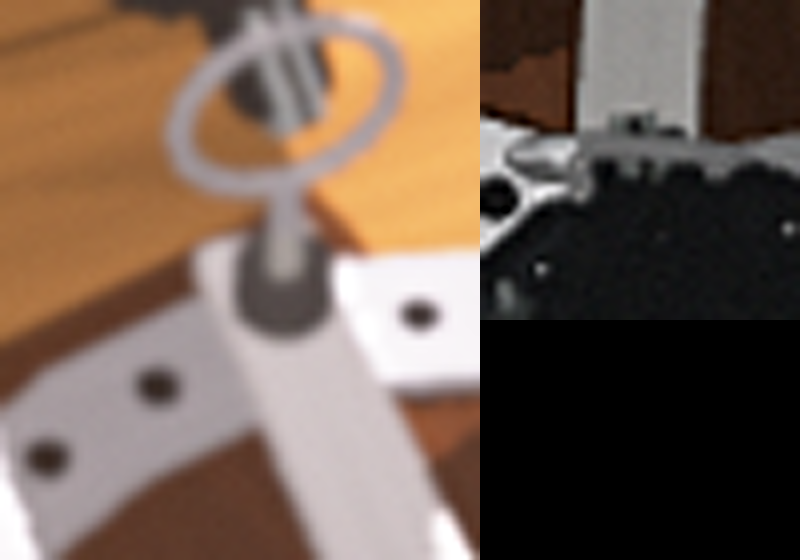

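The ring centre is at crop (285,107), i.e. scene (325.6,258.4), against a prediction of (326.0,258.3) at 0.24 rad. It is over the hole. Now I'll lower the ring, easing back slightly to relieve the 11 N radial push.

jog_arm(
  series=[
    [[-0.22,0,0.21,0,1],[-0.22,0,0.21,0,1],[-0.22,0,0.21,0,1],[-0.22,0,0.21,0,1],[-0.18,0,0.24,0,1],[-0.18,0,0.24,0,1],[-0.18,0,0.24,0,1],[0,0,0,0,1]],
  ],
)

```text
time: 11.42
eef_pos: [0.6075, 0.1205, 0.1131]
ee_rot: [0.946, 0.075, 0.312, -0.036]
contact_force: [-3.7, 0.9, -5.0]
opening: 0.0003
grip_force: 2.4
```

jog_arm(
  series=[
    [[-0.18,0,0.24,0,1],[-0.18,0,0.24,0,1],[-0.18,0,0.24,0,1],[0,0,0,0,1]],
  ],
)

```text
time: 11.75
eef_pos: [0.6086, 0.1205, 0.1058]
ee_rot: [0.946, 0.076, 0.313, -0.036]
contact_force: [0.7, 0.5, -0.6]
opening: 0.0002
grip_force: 0.2
```

```bash
python3 s.py; python3 - <<'E'
from h import *
s=cams.camera("scene")
for sw in(.20,.24,.28):
    a=.1775-sw;p=np.array([.7718,.1096])-.17*np.array([np.cos(a),np.sin(a)])
    print(sw,p.round(4),[proj("scene",[*p,z]).round(1) for z in (.11,.115,.12)])
cv2.imwrite("pics/dn.png",cv2.resize(s[245:315,290:350],(480,560),interpolation=cv2.INTER_CUBIC)[:,:,::-1])
E
```

```text
11.75 [-0.104 -0.65  -0.92   0.68   0.176  2.935] [0.6086 0.1205 0.1058] [ 0.7  0.5 -0.6]
[[ 0.792  0.165  0.587]
 [ 0.12  -0.986  0.115]
 [ 0.598 -0.021 -0.801]]
-0.04 [0.581 0.075 0.142] shift cm [-0.57  3.96 -5.05]
0.012 [0.6115 0.081  0.1004] shift cm [-0.57  3.96  0.15]
0.2 [0.6018 0.1134] [array([323. , 265.8]), array([323.1, 264.3]), array([323.1, 262.9])]
0.24 [0.6021 0.1202] [array([325.9, 265. ]), array([325.9, 263.5]), array([325.9, 262.1])]
0.28 [0.6027 0.127 ] [array([328.8, 264.3]), array([328.8, 262.8]), array([328.8, 261.4])]
```

View pics/dn.png

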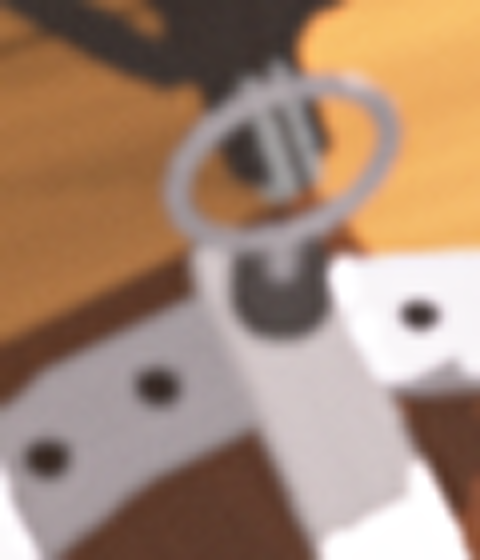

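The ring centre is at crop (283,160), i.e. scene (325.4,265.0), against (325.9,265.0) expected with the pin home at 0.24. The contact force has gone. Now the finger comes out: slightly down, then back along its own axis, then up.

jog_arm(
  series=[
    [[-0.2,0,0.27,0,1],[0,0,-0.6,0,1],[0,0,-1.0,0,1],[0,0,-1.0,0,1],[0,0,-1.0,0,1],[0,0,-1.0,0,1],[0,0,0,0,1]],
  ],
)

```text
time: 12.38
eef_pos: [0.5813, 0.1152, 0.1415]
ee_rot: [0.946, 0.076, 0.314, -0.036]
contact_force: [0.6, 0.1, 1.3]
opening: 0.0001
grip_force: 0.0
```

jog_arm(
  series=[
    [[0.4,0,-0.75,0,1],[0.6,0,-0.9,0,1],[0.6,0,-0.9,0,1],[0,0,0,0,1],[0,0,0,0,1]],
  ],
)

```text
time: 12.8
eef_pos: [0.5791, 0.1143, 0.1696]
ee_rot: [0.946, 0.076, 0.313, -0.036]
contact_force: [0.7, 0.6, 0.5]
opening: 0.0002
grip_force: 0.0
```

```bash
python3 s.py; python3 - <<'E'
from h import *
s=cams.camera("scene");t=cams.camera("top")
cv2.imwrite("pics/end.png",np.hstack([cv2.resize(s[110:410,100:500],(460,345)),cv2.resize(s[245:315,290:350],(300,345),interpolation=cv2.INTER_CUBIC)])[:,:,::-1])
E
```

```text
12.8 [-0.127 -0.812 -0.898  0.868  0.19   2.916] [0.5791 0.1143 0.1696] [0.7 0.6 0.5]
[[ 0.793  0.165  0.587]
 [ 0.12  -0.986  0.115]
 [ 0.597 -0.021 -0.802]]
-0.04 [0.581  0.075  0.1421] shift cm [-1.97  3.97  1.87]
0.012 [0.6115 0.081  0.1004] shift cm [-1.97  3.97  7.07]
```

View pics/end.png

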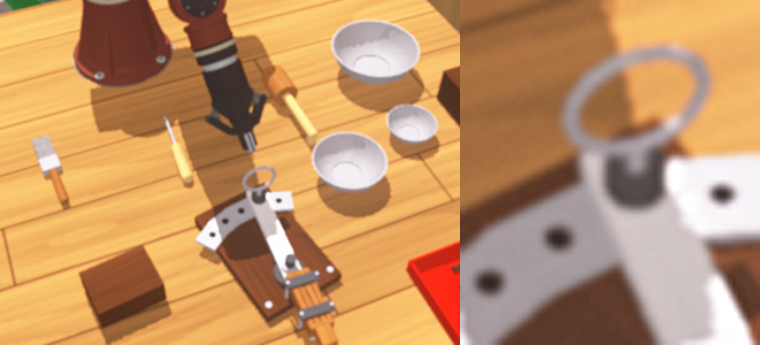

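The finger is clear, and the ring is at scene (325.2,264.9), so the pin is home in the hole next to the middle one. Holes −2, −1, 0 and +2 are visible, and everything else stands where it was.

```bash
python3 -c "
from cell import env
print(env.close_job())"
```

```text
the job is handed in; nothing more can be done
None
```

The job is handed in: the ring was hooked and lifted, swung one hole left towards the middle-sized bowl, and let down. In the last picture the pin is home there, the finger is clear and nothing else has moved; the hand-in call gave no verdict.

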